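# Stand the film remnants in the bins of their colours

## Task

Two remnant rolls of film, one red and one blue, lie in the two cradles. Stand each one upright, on its end, on the floor of the bin of its own colour, and let go. Set the rolls down, never drop them, and leave the yellow roll in its bin and the other things on the table where they are.

Things in the scene. Friction and masses are not known exactly. Their poses are not given: they have to be found in the camera images.
- red_roll: Short remnant roll of red film, 130 mm long: film cylinder 40 mm across over the middle 90 mm; at each end a white square cap 46 x 46 mm, 20 mm long (flat faces, does not roll away). About 0.2 kg, varies. Origin at its centre; x axis along the roll, y and z square to the cap faces; both ends alike. It starts lying in one of the cradles.
- blue_roll: Short remnant roll of blue film, 130 mm long: film cylinder 40 mm across over the middle 90 mm; at each end a white square cap 46 x 46 mm, 20 mm long (flat faces, does not roll away). About 0.2 kg, varies. Origin at its centre; x axis along the roll, y and z square to the cap faces; both ends alike. It starts lying in the other cradle.
- yellow_roll: Short remnant roll of yellow film, 130 mm long: film cylinder 40 mm across over the middle 90 mm; at each end a white square cap 46 x 46 mm, 20 mm long (flat faces, does not roll away). About 0.2 kg, varies. Origin at its centre; x axis along the roll, y and z square to the cap faces; both ends alike. It already stands upright in the yellow bin, its top 135 mm above the table, and stays there.
- cradle_a: Grey cradle fixed to the table, holding one lying roll of either colour. Base 156 (x) x 70 (y) x 8 mm, origin under its centre, x along the roll. Upright cheek 100 mm tall, 70 mm wide at each end, 140 mm clear between them: the roll can be taken only near its middle, from above. Long sides open but for four nibs, 16 mm high, beside the roll's caps. Roll axis 31 mm above the table.
- cradle_b: Grey cradle fixed to the table, holding one lying roll of either colour. Base 156 (x) x 70 (y) x 8 mm, origin under its centre, x along the roll. Upright cheek 100 mm tall, 70 mm wide at each end, 140 mm clear between them: the roll can be taken only near its middle, from above. Long sides open but for four nibs, 16 mm high, beside the roll's caps. Roll axis 31 mm above the table.
- red_bin: The red open bin, fixed to the table: outside 86 x 86 mm, 90 mm high, walls and floor 5 mm, so 76 x 76 mm inside. Origin at the centre of its underside, z up. A roll standing in it has its centre 70 mm above the table and sticks out 45 mm above the rim. The three bins change places.
- blue_bin: The blue open bin, fixed to the table: outside 86 x 86 mm, 90 mm high, walls and floor 5 mm, so 76 x 76 mm inside. Origin at the centre of its underside, z up. A roll standing in it has its centre 70 mm above the table and sticks out 45 mm above the rim. The three bins change places.
- yellow_bin: The yellow open bin, fixed to the table: outside 86 x 86 mm, 90 mm high, walls and floor 5 mm, so 76 x 76 mm inside. Origin at the centre of its underside, z up. A roll standing in it has its centre 70 mm above the table and sticks out 45 mm above the rim. The three bins change places. It is taken by the yellow roll.
- tape_roll: Bystander: brown tape ring lying flat, 100 mm across, 25 mm high, origin at the centre of its underside.
- squeegee: Bystander: flat orange squeegee 70 x 100 mm, at most 10 mm high, origin at the centre of its underside.
- knife: Bystander: yellow film knife lying flat, about 145 mm long, 20 mm wide, 17 mm high, origin under the middle of its handle, blade to its +x.
- spray: Bystander: white spray bottle with a red cap, 66 mm across, 190 mm tall, standing; origin at the centre of its underside.
- cup: Bystander: blue cup, 80 mm across, 90 mm tall, origin at the centre of its underside.
- magnet: Bystander: green magnet block 60 x 40 x 20 mm, origin at the centre of its underside.
- mat: Green cutting mat on the table in front of the bins, 260 mm (its x) x 300 mm (its y), under 1 mm thick, origin at its centre: clear table on which a roll may be laid down. Its middle 180 (x) x 140 mm (y) is always clear; the squeegee may lie over its +y edge.
Mind the look-alikes: they are no part of the job. What is shaped like the blue_roll but orange or turquoise is not meant.

How it is judged:
By the outcome, as a careful person would: the job done as asked, in the order asked, and still so for the second after the job is handed in, with the robot touching nothing.
It also fails if it takes over 72 s, if anything falls off the work surface, if the arm or the gripper's body presses on something with over 40 N, if the wrist force passes 120 N, or if a joint passes its speed limit or range.

## Robot

A 7-joint arm with a two-finger parallel gripper is mounted at the origin on the work surface. World frame = base frame: x ahead of the robot, y to its left, z up, the work surface at z = 0. Lengths are in mm, angles in rad, forces in N, time in s.
With the tool pointing down it reaches from about 350 to 900 mm from the base axis. Payload 19.9 kg.
Tool frame: the origin (TCP) lies at the very end of the fingers, on their centre line; the grasp point (between the pads) lies behind it (robot.grasp_offset is the z of the grasp point in the tool frame, in mm); z points along the fingers, y is the line along which they close (so a half turn about z gives the same grasp; the last joint's range is limited). The gripper opens to 94 mm and grips with 3 to 60 N. Pads are 16 mm wide; open, the fingers measure 119 mm over their backs; the gripper's body (75 mm by 177 mm) begins 78 mm behind the grasp point.
Start: joints at [-1.248, 0.417, -0.01, 1.614, 0.005, 1.111, -0.053], TCP at [222.965, 583.854, 205.425] pointing down, gripper open.
Joint ranges: [-2.81, 2.81], [-0.39, 2.02], [-1.27, 1.25], [0.06, 2.57], [-1.19, 4.33], [0.19, 2], [-2.82, 2.82]. Speed limits (rad/s): [1.89, 1.89, 2.39, 2.39, 3.01, 3.01, 3.01].

## Interface

Orientations are given as a rotation vector (axis times angle).
In Python, from plant import robot gives the robot as it stands.
- The arm moves only by the tool drive_tool, never from a script. Its argument "deltas" is a list of rows, each a list of 2 entries, a list of its own where there are three numbers: the shift along the tool's x, y, z in cm, then the turn about the tool's z in degrees. A call has 1 to 20 rows; each row shifts and turns the commanded pose from where the row before left it, along the tool's axes as they then stand; what a row does not reach is not made up. A row lasts 1/10 s, in which the tool goes at most 50 mm and 8.59 degrees, less where a joint would pass 70% of its speed; a pose out of reach is approached as far as the arm can. A call with a gripper value outside its range is refused whole. "fingers" is the closure, from 0 (fully open) to 1 (shut), set as the call begins (left out, the last holds). The fingers move at their own pace and stop on an object; "grip_force" is the grip in N (left out, the last holds). Time passes only in rows, so rows that do not move let the fingers close. It gives the time, the measured TCP pose, the force, the opening and the grip force at its end, in the units of the state.
- robot.get_obs(): the state, without advancing time (a new reading comes with each control period).
- robot.capture(name): name is "scene" or "side" or "wrist"; returns a dict with "frame" (420x560x3 uint8, red, green, blue), "fx", "fy", "cx", "cy" (pixels), "distortion" ([k1, k2, p1, p2, k3] as OpenCV has them; the pictures are not rectified), "extrinsics" (4x4, takes a point from camera to world coordinates). Camera axes: x right, y down, z forward; pixel columns grow to the right and rows downward; lengths in mm; the calibration is good to about 2 mm. A picture is of the moment at which its call begins. There is no depth.
- robot.finish_job(): hands the job in; it is judged then, once.
The state is a dict: "time": time; "joints": joint angles; "qvel": joint speeds; "joint_torque": joint torques, N m; "position": TCP position; "orientation": TCP orientation; "wrist_force": force on the tool from outside, world axes, zero at the start; "moment": the same for the moment, N m; "finger_gap": opening from 0.0 (shut) to 1.0 (fully open); "grip_force": force on a finger pad.
Only numpy, scipy, OpenCV 4.12 (cv2) and the standard library are available. Lean on these libraries where they do the work, as an engineer would, in place of code of your own. Each camera call takes 0.05 s, during which the arm holds its last target. There are 200 camera calls.

## Working session

There is one attempt and no reset: what is moved stays moved. The work goes in short steps, Python scripts to look and compute and a tool call to move; the robot and the scene stay as the last step left them, time stands still between calls to the robot, and variables do not carry over. Pictures are saved under pics/ and viewed, at most 10 in all, crops included, and the job is handed in when it is done.

Besides the shell and the picture viewer there is one more tool, called after ">>>" as name(argument=value, ...) on one line, values as JSON. drive_tool: Moves the arm, as the interface text tells. Its arguments: {"type":"object","properties":{"deltas":{"type":"array"},"fingers":{"type":"number"},"grip_force":{"type":"number"}},"required":["deltas"]}

```bash
ls; mkdir -p pics; python3 - <<'E'
from plant import robot
import cv2,pickle
d={}
for n in("scene","side","wrist"):
    c=robot.capture(n);d[n]=c
    cv2.imwrite(f"pics/{n}0.png",c["frame"][:,:,::-1])
    print(n,c["fx"],c["cx"],c["cy"],c["distortion"],c["extrinsics"])
pickle.dump(d,open("cams0.pkl","wb"))
o=robot.get_obs();print(o,robot.grasp_offset)
E
```

```text
pics
scene 524.2307266275103 278.6740544124814 210.53681792400317 [-0.05650271  0.          0.          0.          0.        ] [[ 1.69936774e-01  5.21632939e-01 -8.36074500e-01  1.87380340e+03]
 [ 9.85454707e-01 -8.93366880e-02  1.44561322e-01 -2.13894897e+02]
 [ 7.15820283e-04 -8.48479837e-01 -5.29227224e-01  9.44793640e+02]
 [ 0.00000000e+00  0.00000000e+00  0.00000000e+00  1.00000000e+00]]
side 517.1987952236876 281.3959876128092 214.19516735289898 [0.06866058 0.         0.         0.         0.        ] [[ 7.83648087e-01 -3.41416076e-01  5.18970845e-01 -1.64348066e+02]
 [-6.20906365e-01 -4.04585941e-01  6.71405617e-01 -9.14678575e+02]
 [-1.92603635e-02 -8.48378029e-01 -5.29040413e-01  7.93721118e+02]
 [ 0.00000000e+00  0.00000000e+00  0.00000000e+00  1.00000000e+00]]
wrist 318.49639256333114 280.9969425236659 209.8472212678615 [0.01441637 0.         0.         0.         0.        ] [[ 3.57313125e-01  8.99213430e-01  2.52472847e-01  1.49041625e+02]
 [ 9.33984038e-01 -3.43700395e-01 -9.76926605e-02  6.12366613e+02]
 [-1.07153525e-03  2.70712479e-01 -9.62659652e-01  3.83993382e+02]
 [ 0.00000000e+00  0.00000000e+00  0.00000000e+00  1.00000000e+00]]
{'time': 0.15, 'joints': array([-1.24750479,  0.41779858, -0.01030239,  1.61396144,  0.00471261,
        1.1107204 , -0.05301335]), 'qvel': array([ 2.77424324e-03, -3.62900813e-03,  7.35839339e-04, -5.12052684e-04,
        1.87254974e-04,  6.42018539e-07, -1.06592355e-03]), 'joint_torque': array([ 1.63510020e-03, -8.51531339e+01,  6.39726017e-01, -4.26125765e+01,
       -4.86991962e-02,  1.72615552e-02,  1.58621065e-04]), 'position': array([222.89067854, 583.62971117, 205.02420398]), 'orientation': array([-5.69829815e-01, -3.08940926e+00,  1.35362474e-03]), 'wrist_force': array([-0.18620952,  0.53814257, -0.05441313]), 'moment': array([ 0.00520955,  0.04285576, -0.02030778]), 'grip_force': 0.0, 'finger_gap': 1.0004532189455884} -18.8
```

View pics/scene0.png

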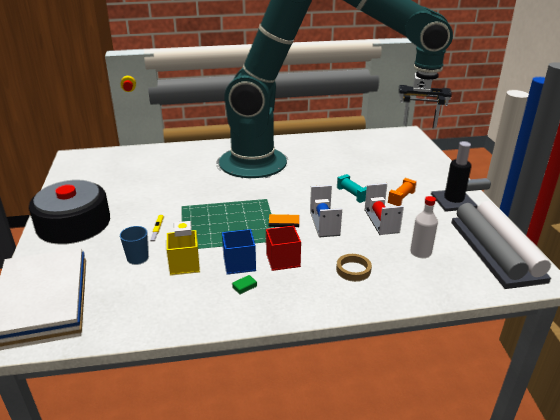

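View pics/side0.png

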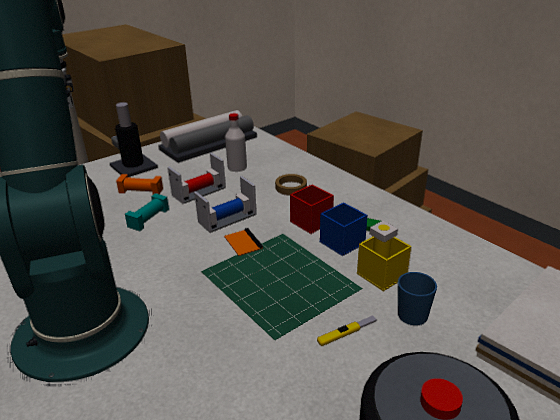

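The scene view shows the yellow, blue and red bins at about (183,252), (239,252) and (283,248). The roll candidates are:

| Colour | Scene pixel | Position |
|---|---|---|
| Blue | (323,208) | between grey cheeks |
| Red | (380,208) | between grey cheeks |
| Turquoise | (352,187) | loose on the table |
| Orange | (402,190) | loose on the table |

The two between grey cheeks fit the description and the loose two are look-alikes. I'll confirm this in one crop while measuring.

```bash
cat > h.py <<'E'
import numpy as np,cv2
def ray(c,uv):
    K=np.array([[c["fx"],0,c["cx"]],[0,c["fy"],c["cy"]],[0,0,1.]])
    p=cv2.undistortPoints(np.float64(uv).reshape(-1,1,2),K,np.array(c["distortion"])).reshape(-1,2)
    E=np.array(c["extrinsics"]);d=np.c_[p,np.ones(len(p))]@E[:3,:3].T
    return E[:3,3],d
def plane(c,uv,z):
    o,d=ray(c,uv);return o+d*((z-o[2])/d[:,2:])
def tri(c1,u1,c2,u2):
    o1,d1=ray(c1,u1);o2,d2=ray(c2,u2);d1,d2=d1[0],d2[0]
    s=np.linalg.lstsq(np.c_[d1,-d2],o2-o1,rcond=None)[0]
    a,b=o1+s[0]*d1,o2+s[1]*d2;return (a+b)/2,np.linalg.norm(a-b)
R={"red":[(0,8),(172,180)],"blue":[(108,125)],"yellow":[(22,32)],"green":[(65,85)]}
def mask(c,col,smin=140,vmin=40):
    h=cv2.cvtColor(c["frame"],cv2.COLOR_RGB2HSV);m=0
    for a,b in R[col]: m=m|cv2.inRange(h,(a,smin,vmin),(b,255,255))
    return m
def blobs(m,amin=40):
    cs,_=cv2.findContours(m,cv2.RETR_EXTERNAL,cv2.CHAIN_APPROX_NONE)
    return sorted([k for k in cs if cv2.contourArea(k)>amin],key=cv2.contourArea,reverse=True)
E
python3 - <<'E'
import pickle;from h import *
d=pickle.load(open("cams0.pkl","rb"));np.set_printoptions(precision=0,suppress=True)
cv2.imwrite("pics/crop1.png",cv2.resize(d["side"]["frame"][140:240,100:260,::-1],None,fx=5,fy=5,interpolation=cv2.INTER_CUBIC))
for col in R:
  for n in("scene","side"):
    for k in blobs(mask(d[n],col)):
        c,s,a=cv2.minAreaRect(k);print(col,n,np.array(c),np.array(s),round(a),cv2.contourArea(k),plane(d[n],c,45)[0])
E
```

```text
red scene [283. 247.] [42. 35.] 82 1277.5 [654.  11.  45.]
red scene [548. 184.] [ 15. 123.] 16 1253.5 [ 437. 1019.   45.]
red scene [173.   9.] [13. 44.] 88 511.0 [-2962.  -310.    45.]
red scene [151.  26.] [13. 45.] 87 507.0 [-2338.  -479.    45.]
red scene [176.  40.] [12. 42.] 88 478.5 [-1846.  -288.    45.]
red scene [198.  24.] [12. 43.] 88 478.0 [-2340.  -121.    45.]
red scene [220.   7.] [12. 43.] 87 475.5 [-2966.    96.    45.]
red scene [222.  38.] [12. 42.] 88 463.0 [-1840.    26.    45.]
red scene [128.  11.] [13. 41.] 87 457.0 [-2974.  -700.    45.]
red scene [132.  42.] [12. 39.] 87 429.5 [-1857.  -589.    45.]
red scene [333.  19.] [12. 40.] 88 426.0 [-2335.   954.    45.]
red scene [242.  22.] [12. 39.] 90 411.5 [-2334.   226.    45.]
red scene [353.  33.] [12. 38.] 88 410.5 [-1840.   971.    45.]
red scene [312.  35.] [12. 36.] 90 378.5 [-1830.   666.    45.]
red scene [474.  30.] [11. 37.] 90 369.0 [-1838.  1915.    45.]
red scene [204. 111.] [10. 39.] 87 362.0 [-473. -161.   45.]
red scene [495.  14.] [11. 36.] 90 340.0 [-2339.  2378.    45.]
red scene [457.  16.
[... 3854 characters left out ...]
47.   45.]
yellow side [383. 263.] [51. 54.] 6 2046.5 [ 618. -289.   45.]
yellow side [338. 333.] [ 9. 44.] 67 308.5 [ 379. -387.   45.]
green scene [231. 222.] [42. 78.] 89 1305.5 [ 491. -127.   45.]
green scene [244. 284.] [13. 23.] 66 245.0 [ 799. -121.   45.]
green scene [199. 210.] [10. 16.] 85 112.5 [ 407. -223.   45.]
green scene [238. 226.] [ 8. 17.] 84 105.5 [ 518. -109.   45.]
green scene [200. 220.] [ 8. 16.] 84 105.5 [ 467. -223.   45.]
green scene [216. 240.] [13.  9.] 90 88.5 [ 582. -179.   45.]
green scene [186. 212.] [9. 7.] 90 46.0 [ 407. -267.   45.]
green side [281. 280.] [ 95. 129.] 60 7833.0 [ 395. -185.   45.]
green side [372. 223.] [11.  8.] 11 51.0 [ 726. -152.   45.]
```

View pics/crop1.png

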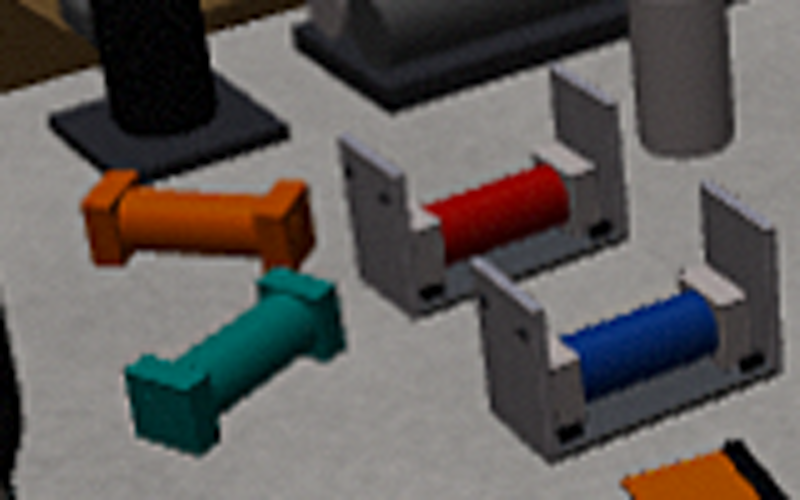

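The crop shows red at side pixel (199,181) and blue at (228,207), both in grey cradles with white caps. The plain orange and turquoise look-alikes lie loose on the table.

```bash
cat >> h.py <<'E'
def rollfit(c,col,z=31,amax=1e9,amin=40,near=None):
    # centre and axis yaw (deg) of film blob: end midpoints of its minAreaRect cast on plane z
    best=None
    for k in blobs(mask(c,col),amin):
        r=cv2.minAreaRect(k);b=cv2.boxPoints(r)
        if cv2.contourArea(k)>amax: continue
        if np.linalg.norm(b[0]-b[1])>np.linalg.norm(b[1]-b[2]): b=np.roll(b,-1,axis=0)
        P=plane(c,[(b[0]+b[1])/2,(b[2]+b[3])/2],z);m=P.mean(0);v=P[1]-P[0]
        if near is not None and np.linalg.norm(m[:2]-near)>80: continue
        y=np.degrees(np.arctan2(v[1],v[0]))%180
        return m,y,np.linalg.norm(v),r
def moves(obs,xyz,yaw=None):
    # deltas in tool axes (cm) and turn about tool z (deg), turn applied after/before as world-equivalent
    from scipy.spatial.transform import Rotation as Ro
    M=Ro.from_rotvec(obs["orientation"]).as_matrix()
    d=M.T@(np.array(xyz)-obs["position"])/10
    cur=np.degrees(np.arctan2(M[1,0],M[0,0]))
    t=None if yaw is None else -((yaw-cur+90)%180-90)
    return d,cur,t
E
python3 - <<'E'
import pickle;from h import *
from plant import robot
d=pickle.load(open("cams0.pkl","rb"));np.set_printoptions(precision=1,suppress=True)
print(rollfit(d["side"],"red",38,near=(497,349)),rollfit(d["side"],"blue",38,near=(479,165)))
print("spray base",plane(d["scene"],[(424,253)],0),plane(d["side"],[(236,168)],0), "red cap", plane(d["scene"],[(430,199)],185))
print("mat corners",plane(d["side"],[(202,271),(283,235),(361,288),(279,338)],0), "cradle b corner?")
print(moves(robot.get_obs(),(495,345,250),15))
E
```

```text
(array([503.8, 358.8,  38. ]), np.float64(0.8709841409387309), np.float64(91.435622324938), ((199.4781036376953, 181.18975830078125), (10.76490592956543, 27.08313751220703), 70.01689910888672)) (array([485.5, 172.1,  38. ]), np.float64(176.0504790966908), np.float64(91.65162419045579), ((227.8964385986328, 207.06124877929688), (11.7510347366333, 29.967500686645508), 70.70995330810547))
spray base [[694.9 436.6   0. ]] [[680.5 424.3   0. ]] red cap [[685.1 429.9 185. ]]
mat corners [[ 299.2   11.3    0. ]
 [ 551.1    5.9    0. ]
 [ 553.9 -284.1    0. ]
 [ 306.7 -287.5    0. ]] cradle b corner?
(array([-33.9, -12.6,  -4.5]), np.float64(159.09893208425913), np.float64(-35.90106791574087))
```

>>> drive_tool(deltas=[[[0,0,0],-7],[[0,0,0],-7],[[0,0,0],-7],[[-2.8,-2.3,0],0],[[-2.8,-2.3,0],0],[[-2.8,-2.3,0],0],[[-2.8,-2.3,0],0],[[-2.8,-2.3,0],0],[[-2.8,-2.3,0],0],[[-2.8,-2.3,0],0],[[-2.8,-2.3,0],0],[[-2.8,-2.3,0],0],[[-2.8,-2.3,0],0],[[0,0,0],0]])

```text
time: 1.55
position: [507.0, 349.9, 205.1]
orientation: [0.007, 3.141, -0.003]
wrist_force: [-0.5, -1.1, -0.5]
finger_gap: 0.996
grip_force: 0.0
```

```bash
python3 - <<'E'
from h import *
from plant import robot
np.set_printoptions(precision=1,suppress=True)
c=robot.capture("wrist");cv2.imwrite("pics/w1.png",c["frame"][:,:,::-1])
f=rollfit(c,"red",45,near=(502,354));print(f)
print(moves(robot.get_obs(),(f[0][0],f[0][1],150),f[1]))
E
```

```text
(array([502.2, 364.8,  45. ]), np.float64(0.3615763245016091), np.float64(89.9241607308792), ((294.5, 189.5), (81.0, 35.0), 90.0))
(array([0.3, 1.3, 5.5]), np.float64(179.87897225892792), np.float64(-0.48260406557369606))
```

View pics/w1.png

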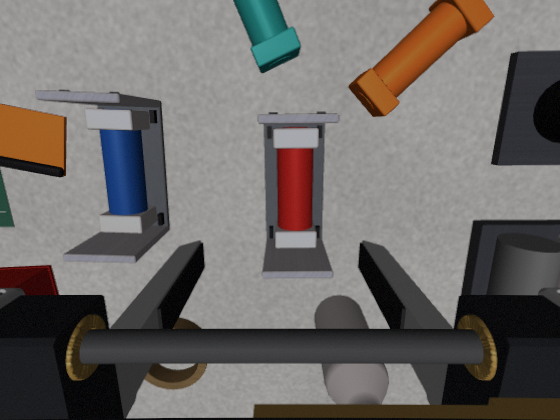

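>>> drive_tool(deltas=[[[0.45,1.4,1],0],[[0,0,3],0],[[0,0,3],0],[[0,0,3],0],[[0,0,3],0],[[0,0,3],0],[[0,0,2],0],[[0,0,1.1],0],[[0,0,0],0],[[0,0,0],0]])

```text
time: 2.6
position: [498.5, 369.4, 15.0]
orientation: [-0.004, 3.141, 0.001]
wrist_force: [-1.4, 0.7, 0.5]
finger_gap: 0.998
grip_force: 0.0
```

>>> drive_tool(deltas=[[[0,0,0],0],[[0,0,0],0],[[0,0,0],0],[[0,0,0],0],[[0,0,0],0],[[0,0,0],0],[[0,0,0],0],[[0,0,0],0]], fingers=1, grip_force=25)

```text
time: 3.4
position: [498.9, 368.0, 14.4]
orientation: [0.003, -3.141, 0.001]
wrist_force: [-0.5, -2.1, 1.7]
finger_gap: 0.421
grip_force: 25.0
```

>>> drive_tool(deltas=[[[0,0,-1],0],[[0,0,-2.5],0],[[0,0,-3],0],[[0,0,-3],0],[[0,0,-3],0],[[0,0,-3],0],[[0.5,-3.6,0],0],[[0.5,-3.6,0],0],[[0.5,-3.6,0],0],[[0.5,-3.6,0],0],[[0.5,-3.6,0],0],[[0.5,-3.6,0],0],[[0.5,-3.6,0],0],[[0.5,-3.6,0],0],[[0.5,-3.6,0],0],[[0.5,-3.6,0],0],[[0.5,-3.6,0],0],[[0.5,-3.6,0],0],[[0.5,-3.6,0],0],[[0.5,-3.6,0],0]])

```text
time: 5.4
position: [429.4, -137.0, 170.2]
orientation: [-0.003, 3.141, 0.001]
wrist_force: [0.9, -0.3, -2.1]
finger_gap: 0.42
grip_force: 25.0
```

>>> drive_tool(deltas=[[[0,0,0],0],[[0,0,0],0]])

```text
time: 5.6
position: [429.6, -136.1, 169.9]
orientation: [-0.0, 3.141, 0.0]
wrist_force: [0.2, 1.2, -1.2]
finger_gap: 0.42
grip_force: 25.0
```

```bash
python3 - <<'E'
from h import *
from plant import robot
import pickle
np.set_printoptions(precision=1,suppress=True)
c=robot.capture("wrist");cv2.imwrite("pics/w2.png",c["frame"][:,:,::-1])
pickle.dump(c,open("w2.pkl","wb"))
o=robot.get_obs();print(o["position"],o["finger_gap"],o["wrist_force"])
for col in("red","blue","yellow"):
    for k in blobs(mask(c,col),300): print(col,cv2.minAreaRect(k),cv2.contourArea(k))
E
```

```text
[ 429.8 -135.3  169.8] 0.41899180345261594 [ 0.5 -0.5 -1.8]
red ((281.0, 265.0), (126.0, 74.0), 90.0) 8906.0
blue ((294.5, 383.4999694824219), (82.99998474121094, 38.99999237060547), -0.0) 728.0
blue ((550.5, 253.5), (67.0, 17.0), 90.0) 639.0
yellow ((70.49999237060547, 172.5), (90.99998474121094, 20.999996185302734), 90.0) 1619.0
```

View pics/w2.png

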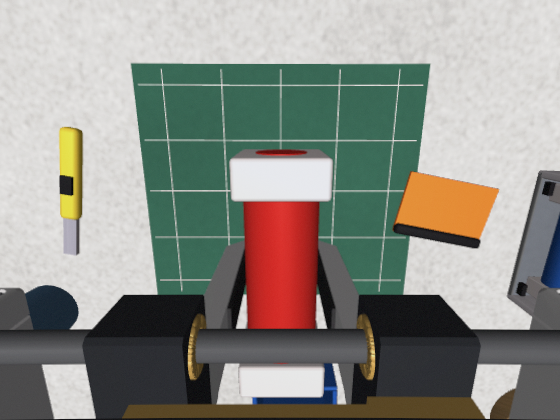

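The roll is held level above the mat, with its film at (281,265). The mat centre under it is clear; the squeegee at (445,208) and knife at (70,190) are well away.

>>> drive_tool(deltas=[[[0,0,2],0],[[0,0,3],0],[[0,0,3],0],[[0,0,3],0],[[0,0,2.5],0],[[0,0,1.2],0],[[0,0,0.6],0],[[0,0,0.4],0],[[0,0,0.2],0],[[0,0,0.2],0],[[0,0,0.1],0],[[0,0,0],0],[[0,0,0],0]])

```text
time: 6.95
position: [429.8, -135.8, 7.7]
orientation: [-0.003, 3.141, -0.0]
wrist_force: [-0.2, 0.4, -2.4]
finger_gap: 0.418
grip_force: 25.0
```

>>> drive_tool(deltas=[[[0,0,0.1],0],[[0,0,0.1],0],[[0,0,0],0],[[0,0,0],0]])

```text
time: 7.35
position: [430.1, -135.8, 6.1]
orientation: [-0.003, 3.141, 0.0]
wrist_force: [-4.7, 2.4, 19.0]
finger_gap: 0.417
grip_force: 25.0
```

>>> drive_tool(deltas=[[[0,0,-0.1],0],[[0,0,0],0],[[0,0,0],0],[[0,0,0],0],[[-2.5,0,0],0],[[-3,0,0],0],[[0,0,0],0],[[0,0,0],0]], fingers=0)

```text
time: 8.15
position: [484.6, -135.7, 6.2]
orientation: [0.003, -3.141, 0.0]
wrist_force: [0.3, 0.7, 0.3]
finger_gap: 0.996
grip_force: 0.0
```

```bash
python3 - <<'E'
from h import *
from plant import robot
np.set_printoptions(precision=1,suppress=True)
c=robot.capture("wrist");s=robot.capture("side")
print(robot.get_obs()["position"],robot.get_obs()["wrist_force"],robot.get_obs()["finger_gap"])
f=rollfit(c,"red",23,near=(430,-136));print(f); print(rollfit(s,"red",30,near=(430,-136)))
E
```

```text
[ 483.8 -135.8    6.3] [ 0.3  0.8 -0.4] 1.0007412905589539
(array([ 434.9, -135.5,   23. ]), np.float64(0.05557639580125613), np.float64(102.29941229078489), ((280.5, 171.0), (198.0, 83.0), 90.0))
(array([ 435.7, -142.2,   30. ]), np.float64(179.5514020606471), np.float64(93.35271071478671), ((283.3000183105469, 269.10003662109375), (16.546903610229492, 34.435447692871094), 63.43495178222656))
```

>>> drive_tool(deltas=[[[-0.2,0,0.15],0],[[0,0,0],0],[[0,0,0],0],[[0,0,0],0],[[0,0,0],0],[[0,0,0],0],[[0,0,0],0]], fingers=1, grip_force=6)

```text
time: 8.95
position: [486.7, -135.7, 5.0]
orientation: [0.003, -3.142, 0.0]
wrist_force: [-1.4, 0.7, 1.0]
finger_gap: 0.487
grip_force: 6.0
```

>>> drive_tool(deltas=[[[0,0,-0.4],0],[[0.1,0,-0.8],0],[[0.2,0,-0.8],0],[[0.3,0,-0.8],0],[[0.3,0,-0.8],0],[[0.4,0,-0.8],0],[[0.4,0,-0.8],0],[[0.5,0,-0.8],0],[[0.5,0,-0.8],0],[[0.5,0,-0.8],0],[[0.5,0,-0.8],0],[[0.5,0,-0.8],0],[[0.4,0,-0.8],0],[[0,0,-0.5],0],[[0,0,0],0]])

```text
time: 10.45
position: [441.2, -135.8, 110.7]
orientation: [-0.003, 3.14, -0.0]
wrist_force: [-0.5, 0.2, -2.2]
finger_gap: 0.49
grip_force: 6.0
```

```bash
python3 - <<'E'
from h import *
from plant import robot
np.set_printoptions(precision=1,suppress=True)
c=robot.capture("wrist");s=robot.capture("side")
o=robot.get_obs();print(o["position"],o["wrist_force"],o["finger_gap"])
cv2.imwrite("pics/w3.png",np.hstack([cv2.resize(c["frame"],(400,300)),cv2.resize(s["frame"][150:330,170:410],(400,300),interpolation=cv2.INTER_CUBIC)])[:,:,::-1])
E
```

```text
[ 440.8 -135.7  110. ] [ 1.3 -0.2 -2.3] 0.48802449284823535
```

View pics/w3.png

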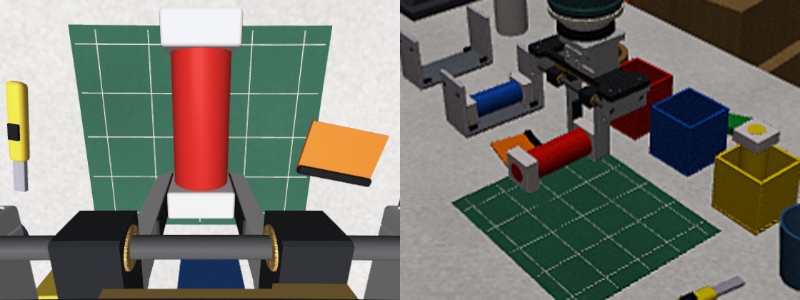

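The roll is still horizontal in the 6 N grip: the pads hold it from turning. I'll lower it close to the mat, ease to 3 N so it can pivot, then raise it slowly.

>>> drive_tool(deltas=[[[0,0,2],0],[[0,0,3],0],[[0,0,3],0],[[0,0,1.2],0],[[0,0,0.6],0],[[0,0,0],0]])

```text
time: 11.15
position: [440.7, -135.9, 11.9]
orientation: [0.002, -3.141, 0.0]
wrist_force: [0.0, 0.4, -0.6]
finger_gap: 0.488
grip_force: 6.0
```

>>> drive_tool(deltas=[[[0,0,0],0],[[0,0,0],0],[[0,0,0],0],[[0,0,-0.4],0],[[0,0,-0.4],0],[[0,0,-0.4],0],[[0,0,-0.4],0],[[0,0,-0.4],0],[[0,0,0],0]], grip_force=3)

```text
time: 12.05
position: [441.0, -135.8, 32.6]
orientation: [-0.003, 3.141, -0.0]
wrist_force: [0.4, -0.2, -0.3]
finger_gap: 0.492
grip_force: 3.0
```

```bash
python3 - <<'E'
from h import *
from plant import robot
np.set_printoptions(precision=1,suppress=True)
s=robot.capture("side")
o=robot.get_obs();print(o["position"],o["wrist_force"],o["moment"],o["finger_gap"])
# film tilt: long-axis image angle of the red film
for k in blobs(mask(s,"red"),100): print(cv2.minAreaRect(k))
cv2.imwrite("pics/s4.png",cv2.resize(s["frame"][150:330,170:410],(480,360),interpolation=cv2.INTER_CUBIC)[:,:,::-1])
E
```

```text
[ 441.1 -135.8   32.4] [ 1.1  0.5 -0.1] [ 0.  -0.2  0.1] 0.48952153070270105
((440.85296630859375, 398.5882568359375), (42.6862678527832, 39.04823303222656), 14.03624439239502)
((312.70001220703125, 205.60000610351562), (34.882659912109375, 37.11872863769531), 26.56505012512207)
((9.5, 133.5), (75.0, 19.0), 90.0)
((267.44866943359375, 271.99188232421875), (16.836414337158203, 38.0841178894043), 53.97262954711914)
```

View pics/s4.png

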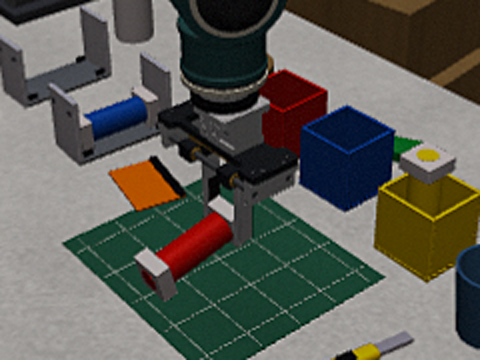

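At 3 N it pivots: the free end rests on the mat at (155,272) in the crop and the gripped end is raised. I'll keep lifting.

>>> drive_tool(deltas=[[[0,0,-0.5],0],[[0,0,-0.5],0],[[0,0,-0.5],0],[[0,0,-0.5],0],[[0,0,-0.5],0],[[0,0,-0.5],0],[[0,0,-0.5],0],[[0,0,-0.5],0],[[0,0,-0.5],0],[[0,0,-0.5],0],[[0,0,-0.5],0],[[0,0,-0.5],0],[[0,0,-0.4],0],[[0,0,-0.3],0],[[0,0,-0.2],0],[[0,0,0],0]])

```text
time: 13.7
position: [440.9, -135.8, 101.3]
orientation: [-0.003, 3.141, -0.0]
wrist_force: [0.2, 0.5, 2.8]
finger_gap: 0.49
grip_force: 3.0
```

```bash
cat >> h.py <<'E'
def tilt(s,col,xy,zmid,amin=60):
    # film long-axis image direction against projected vertical at xy, deg; and film ends in plane y=xy[1]
    out=[]
    for k in blobs(mask(s,col),amin):
        r=cv2.minAreaRect(k);b=cv2.boxPoints(r)
        if np.linalg.norm(b[0]-b[1])>np.linalg.norm(b[1]-b[2]): b=np.roll(b,-1,axis=0)
        o,d=ray(s,[(b[0]+b[1])/2,(b[2]+b[3])/2]);P=o+d*((xy[1]-o[1])/d[:,1:2])
        m=P.mean(0)
        if abs(m[0]-xy[0])<120 and -20<m[2]<200: out.append((P.round(),cv2.contourArea(k),np.degrees(np.arctan2(P[1,0]-P[0,0],P[1,2]-P[0,2]))))
    return out
E
python3 - <<'E'
from h import *
from plant import robot
np.set_printoptions(precision=1,suppress=True)
s=robot.capture("side")
o=robot.get_obs();print(o["position"],o["wrist_force"],o["moment"],o["finger_gap"])
print(tilt(s,"red",o["position"],70))
cv2.imwrite("pics/s5.png",cv2.resize(s["frame"][150:330,170:410],(480,360),interpolation=cv2.INTER_CUBIC)[:,:,::-1])
E
```

```text
[ 441.  -135.8  101.2] [ 1.8 -0.1  2.9] [ 0.1 -0.1  0.1] 0.4892569096460504
[(array([[ 556., -136.,  202.],
       [ 496., -136.,  118.]]), 594.5, np.float64(-144.64796645029216)), (array([[ 439., -136.,  104.],
       [ 395., -136.,   24.]]), 537.0, np.float64(-151.3729765814106))]
```

View pics/s5.png

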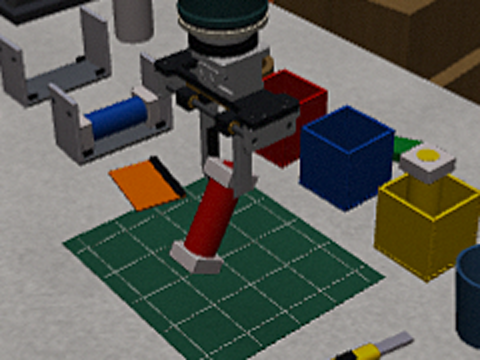

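Now about 29° from vertical, its foot on the mat. I'll push the top over toward -x to stand it up.

>>> drive_tool(deltas=[[[0.4,0,-0.1],0],[[0.4,0,-0.1],0],[[0.4,0,0],0],[[0.4,0,0],0],[[0.4,0,0],0],[[0.4,0,0],0],[[0.4,0,0],0],[[0.4,0,0],0],[[0.4,0,0],0],[[0.4,0,0],0],[[0.4,0,0],0],[[0.4,0,0.05],0],[[0.4,0,0.05],0],[[0.4,0,0.05],0],[[0.4,0,0.05],0],[[0,0,0],0]])

```text
time: 15.35
position: [380.1, -135.9, 100.9]
orientation: [0.002, -3.141, -0.0]
wrist_force: [-0.8, -0.1, -1.7]
finger_gap: 0.488
grip_force: 3.0
```

```bash
python3 - <<'E'
from h import *
from plant import robot
np.set_printoptions(precision=1,suppress=True)
s=robot.capture("side")
o=robot.get_obs();print(o["position"],o["wrist_force"],o["moment"],o["finger_gap"])
print(tilt(s,"red",o["position"],70))
E
```

```text
[ 380.4 -135.9  101. ] [-0.9 -0.2 -0.5] [ 0.   0.1 -0. ] 0.4872795810188319
[(array([[ 385., -136.,  103.],
       [ 381., -136.,    9.]]), 420.5, np.float64(-177.38026660624837))]
```

Vertical to within about 3°. Next I'll measure the bins from the first pictures: hull corners, with the rim corners cast onto z = 90.

>>> drive_tool(deltas=[[[0,0,0.1],0],[[0,0,0],0]])

```text
time: 15.6
position: [380.9, -135.9, 100.0]
orientation: [-0.003, 3.141, -0.0]
wrist_force: [-0.3, -0.2, 3.3]
finger_gap: 0.489
grip_force: 3.0
```

>>> drive_tool(deltas=[[[0,0,0],0],[[0,0,0],0],[[0,0,0],0]], grip_force=20)

```text
time: 15.9
position: [380.8, -135.9, 100.0]
orientation: [-0.003, 3.141, -0.0]
wrist_force: [0.4, 0.4, 2.5]
finger_gap: 0.487
grip_force: 20.0
```

```bash
python3 - <<'E'
from h import *
import pickle
np.set_printoptions(precision=0,suppress=True)
d=pickle.load(open("cams0.pkl","rb"))
for col in("red","blue"):
  for n in("scene","side"):
    c=d[n]
    for k in blobs(mask(c,col,120,25),900):
        m=cv2.minAreaRect(k)[0];P=plane(c,[m],45)[0]
        if not(600<P[0]<700 and -150<P[1]<60):continue
        h=cv2.convexHull(k)
        for e in np.arange(.5,6,.25):
            a=cv2.approxPolyDP(h,e,True).reshape(-1,2)
            if len(a)<=6:break
        print(col,n,len(a),[(tuple(u),p[:2].round(),q[:2].round()) for u,p,q in zip(a.tolist(),plane(c,a,90),plane(c,a,0))])
E
```

```text
red scene 6 [((294, 225), array([611.,  50.]), array([477.,  78.])), ((300, 240), array([689.,  52.]), array([564.,  80.])), ((300, 266), array([805.,  28.]), array([693.,  54.])), ((272, 270), array([809., -47.]), array([697., -30.])), ((267, 255), array([743., -50.]), array([624., -33.])), ((266, 229), array([617., -34.]), array([485., -15.]))]
red side 6 [((313, 185), array([691.,  43.]), array([800., 165.])), ((333, 195), array([695., -35.]), array([805.,  78.])), ((319, 228), array([ 557., -132.]), array([649., -31.])), ((310, 233), array([ 526., -134.]), array([614., -34.])), ((290, 221), array([522., -61.]), array([610.,  48.])), ((290, 194), array([609.,  45.]), array([708., 168.]))]
blue scene 6 [((250, 229), array([610., -80.]), array([476., -66.])), ((254, 243), array([681., -78.]), array([556., -63.])), ((255, 270), array([802., -91.]), array([689., -78.])), ((227, 273), array([ 802., -164.]), array([ 689., -159.])), ((224, 258), array([ 737., -167.]), array([ 617., -162.])), ((222, 233), array([ 616., -162.]), array([ 484., -157.]))]
blue side 6 [((345, 203), array([690., -86.]), array([799.,  20.])), ((366, 215), array([ 688., -164.]), array([797., -68.])), ((365, 238), array([ 612., -234.]), array([ 711., -147.])), ((341, 254), array([ 523., -244.]), array([ 611., -158.])), ((320, 241), array([ 521., -175.]), array([609., -80.])), ((322, 212), array([613., -81.]), array([712.,  26.]))]
```

Red bin centre is about (652,7), yaw about 4°. Blue bin centre is about (650,-121), yaw about 1°. Sizes come out 80–86 mm, which fits.

>>> drive_tool(deltas=[[[0,0,-1],0],[[0,0,-2.5],0],[[0,0,-3],0],[[0,0,-3],0],[[0,0,-2.5],0],[[-2.7,1.4,0],0],[[-2.7,1.4,0],0],[[-2.7,1.4,0],0],[[-2.7,1.4,0],0],[[-2.7,1.4,0],0],[[-2.7,1.4,0],0],[[-2.7,1.4,0],0],[[-2.7,1.4,0],0],[[-2.7,1.4,0],0],[[-2.7,1.7,0],0],[[0,0,0],-4],[[0,0,0],0],[[0,0,0],0]])

```text
time: 17.7
position: [650.0, 7.1, 220.3]
orientation: [0.108, -3.139, 0.001]
wrist_force: [0.4, 0.7, -2.1]
finger_gap: 0.487
grip_force: 20.0
```

```bash
python3 - <<'E'
from h import *
from plant import robot
import pickle
np.set_printoptions(precision=0,suppress=True)
s=robot.capture("side");c=robot.capture("scene");pickle.dump((s,c),open("r1.pkl","wb"))
o=robot.get_obs();print(o["position"],o["wrist_force"],o["finger_gap"])
for n,im in(("side",s),("scene",c)):
    print(n,tilt(im,"red",o["position"],0,150))
I=[cv2.resize(im["frame"][y:y+150,x:x+130],(390,450),interpolation=cv2.INTER_CUBIC) for im,x,y in((s,250,100),(c,220,140))]
cv2.imwrite("pics/s6.png",np.hstack(I)[:,:,::-1])
E
```

```text
[650.   7. 220.] [ 0.  0. -2.] 0.49215057959855324
side [(array([[681.,   7., 103.],
       [599.,   7.,  13.]]), 1338.0, np.float64(-137.7562145989124)), (array([[654.,   7., 223.],
       [649.,   7., 135.]]), 369.0, np.float64(-176.5623628645466))]
scene [(array([[633.,   7., 104.],
       [720.,   7.,  19.]]), 1226.0, np.float64(134.4692858836688)), (array([[672.,   7., 226.],
       [675.,   7., 147.]]), 298.0, np.float64(178.1987769637137))]
```

View pics/s6.png

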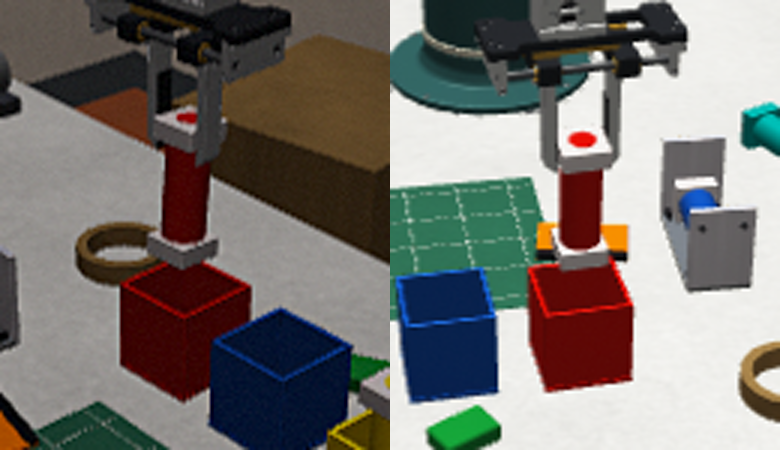

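The roll hangs vertical and centred above the red bin in both views (crop (185,250) and (580,250)). I'll lower it onto the floor.

>>> drive_tool(deltas=[[[-0.2,0,1],0],[[0,0,2],0],[[0,0,2],0],[[0,0,2],0],[[0,0,2],0],[[0,0,1],0],[[0,0,0.6],0],[[0,0,0.4],0],[[0,0,0.2],0],[[0,0,0.1],0],[[0,0,0],0],[[0,0,0],0]])

```text
time: 19.0
position: [652.7, 7.8, 107.4]
orientation: [-0.112, 3.139, -0.0]
wrist_force: [0.1, -0.9, -1.7]
finger_gap: 0.487
grip_force: 20.0
```

>>> drive_tool(deltas=[[[0,0,0.1],0],[[0,0,0.1],0],[[0,0,0],0]])

```text
time: 19.3
position: [652.6, 7.7, 105.1]
orientation: [-0.112, 3.139, -0.0]
wrist_force: [-0.8, 0.2, -1.0]
finger_gap: 0.488
grip_force: 20.0
```

>>> drive_tool(deltas=[[[0,0,0.05],0],[[0,0,0.05],0],[[0,0,0],0]])

```text
time: 19.6
position: [652.9, 7.7, 105.0]
orientation: [-0.112, 3.138, 0.0]
wrist_force: [-3.3, 0.9, 11.7]
finger_gap: 0.489
grip_force: 20.0
```

>>> drive_tool(deltas=[[[0,0,0],0],[[0,0,0],0],[[0,0,0],0]], grip_force=3)

```text
time: 19.9
position: [652.7, 7.7, 104.3]
orientation: [-0.112, 3.139, -0.0]
wrist_force: [-0.5, 0.9, 4.8]
finger_gap: 0.484
grip_force: 3.0
```

>>> drive_tool(deltas=[[[0,0,0],0],[[0,0,0],0],[[0,0,0],0],[[0,0,0],0],[[0,0,-1],0],[[0,0,-3],0],[[0,0,-4],0],[[0,0,-3],0],[[0,0,0],4],[[2.4,2.3,0],0],[[2.4,2.3,0],0],[[2.4,2.3,0],0],[[2.4,2.3,0],0],[[2.4,2.3,0],0],[[2.4,2.3,0],0],[[2.4,2.3,0],0],[[0,0,0],0],[[0,0,0],0]], fingers=0)

```text
time: 21.7
position: [484.2, 168.7, 214.8]
orientation: [-0.004, 3.141, 0.001]
wrist_force: [0.3, -0.1, 0.3]
finger_gap: 0.997
grip_force: 0.0
```

```bash
python3 - <<'E'
from h import *
from plant import robot
np.set_printoptions(precision=1,suppress=True)
c=robot.capture("wrist");s=robot.capture("side")
o=robot.get_obs();print(o["position"],o["wrist_force"],o["finger_gap"])
f=rollfit(c,"blue",45,near=(485,170));print(f)
print(moves(o,(f[0][0],f[0][1],14.5),f[1]))
print(tilt(s,"red",(652,7,70),0,60), rollfit(s,"blue",38,near=(485,170)))
E
```

```text
[484.9 167.7 214.4] [ 0.1 -1.6 -0.5] 0.9987109601654309
(array([482.9, 175.9,  45. ]), np.float64(178.08125433033), np.float64(90.12947454278986), ((287.0069274902344, 190.8336181640625), (34.05378341674805, 78.7649917602539), 2.38594388961792))
(array([ 0.2,  0.8, 20. ]), np.float64(-179.96158162282708), np.float64(1.9571640468428768))
[(array([[681.,   7., 103.],
       [599.,   7.,  13.]]), 1304.5, np.float64(-137.75622162788065))] (array([485.8, 172.1,  38. ]), np.float64(178.90246592223468), np.float64(92.84763614091494), ((227.9794158935547, 207.04641723632812), (11.702716827392578, 29.795259475708008), 68.96248626708984))
```

>>> drive_tool(deltas=[[[0.2,0.8,1],2],[[0,0,3],0],[[0,0,4],0],[[0,0,4],0],[[0,0,4],0],[[0,0,2.5],0],[[0,0,1.5],0],[[0,0,0],0],[[0,0,0],0]])

```text
time: 22.7
position: [482.8, 175.8, 14.3]
orientation: [0.054, 3.141, -0.001]
wrist_force: [-0.3, 0.4, -0.8]
finger_gap: 1.002
grip_force: 0.0
```

>>> drive_tool(deltas=[[[0,0,0],0],[[0,0,0],0],[[0,0,0],0],[[0,0,0],0],[[0,0,0],0],[[0,0,0],0],[[0,0,0],0]], fingers=1, grip_force=25)

```text
time: 23.4
position: [482.2, 176.5, 14.0]
orientation: [-0.052, -3.141, 0.0]
wrist_force: [0.2, -0.9, 0.1]
finger_gap: 0.441
grip_force: 0.0
```

>>> drive_tool(deltas=[[[0,0,0],0],[[0,0,0],0],[[0,0,0],0]])

```text
time: 23.7
position: [482.2, 176.4, 14.0]
orientation: [0.052, 3.141, -0.0]
wrist_force: [-0.7, -0.2, 1.0]
finger_gap: 0.418
grip_force: 25.0
```

>>> drive_tool(deltas=[[[0,0,-1],0],[[0,0,-2.5],0],[[0,0,-3],0],[[0,0,-3],0],[[0,0,-3],0],[[0,0,-3],-2],[[0.35,-3.1,0],0],[[0.35,-3.1,0],0],[[0.35,-3.1,0],0],[[0.35,-3.1,0],0],[[0.35,-3.1,0],0],[[0.35,-3.1,0],0],[[0.35,-3.1,0],0],[[0.35,-3.1,0],0],[[0.35,-3.1,0],0],[[0.35,-3.1,0],0],[[0,0,0],0],[[0,0,0],0]])

```text
time: 25.5
position: [447.5, -133.7, 169.3]
orientation: [-0.001, 3.141, 0.0]
wrist_force: [0.1, 1.5, -2.6]
finger_gap: 0.42
grip_force: 25.0
```

```bash
python3 - <<'E'
from h import *
from plant import robot
np.set_printoptions(precision=1,suppress=True)
c=robot.capture("wrist");o=robot.get_obs();print(o["position"],o["wrist_force"],o["finger_gap"],o["grip_force"])
print(rollfit(c,"blue",186,near=o["position"][:2]))
E
```

```text
[ 447.7 -133.   169.3] [ 0.3  0.7 -2.1] 0.4207933275922794 24.998806715011597
(array([ 446.8, -133.3,  186. ]), np.float64(179.99186841926846), np.float64(79.43301144973182), ((281.0, 262.5), (131.0, 74.0), 90.0))
```

>>> drive_tool(deltas=[[[0,0,2],0],[[0,0,3],0],[[0,0,3],0],[[0,0,3],0],[[0,0,2.5],0],[[0,0,1.2],0],[[0,0,0.6],0],[[0,0,0.4],0],[[0,0,0.2],0],[[0,0,0.2],0],[[0,0,0.1],0],[[0,0,0],0],[[0,0,0],0]])

```text
time: 26.85
position: [447.8, -133.7, 7.2]
orientation: [-0.003, 3.141, -0.0]
wrist_force: [-0.1, 0.6, -1.9]
finger_gap: 0.417
grip_force: 25.0
```

>>> drive_tool(deltas=[[[0,0,0.1],0],[[0,0,0.05],0],[[0,0,0],0],[[0,0,0],0]])

```text
time: 27.25
position: [447.8, -133.6, 5.9]
orientation: [-0.003, 3.141, 0.0]
wrist_force: [-2.8, 1.2, 10.7]
finger_gap: 0.422
grip_force: 25.0
```

>>> drive_tool(deltas=[[[0,0,-0.1],0],[[0,0,0],0],[[0,0,0],0],[[0,0,0],0],[[-2.7,0,0],0],[[-3,0,0.2],0],[[0,0,0],0]], fingers=0)

```text
time: 27.95
position: [507.9, -133.2, 4.4]
orientation: [-0.005, 3.14, -0.001]
wrist_force: [0.3, 0.5, 0.1]
finger_gap: 0.972
grip_force: 0.0
```

```bash
python3 - <<'E'
from h import *
from plant import robot
np.set_printoptions(precision=1,suppress=True)
s=robot.capture("side");print(robot.get_obs()["position"],robot.get_obs()["wrist_force"])
print(rollfit(s,"blue",30,near=(447,-133)))
E
```

```text
[ 505.8 -133.4    4.2] [-0.   0.3  0.1]
(array([ 452. , -138.9,   30. ]), np.float64(2.375740101626832), np.float64(93.74222412905826), ((287.7648620605469, 265.75433349609375), (15.728075981140137, 33.383827209472656), 61.189208984375))
```

>>> drive_tool(deltas=[[[0.2,0,0],0],[[0,0,0],0],[[0,0,0],0],[[0,0,0],0],[[0,0,0],0],[[0,0,0],0],[[0,0,0],0]], fingers=1, grip_force=3)

```text
time: 28.7
position: [502.7, -133.5, 4.5]
orientation: [-0.003, 3.142, -0.0]
wrist_force: [-0.4, 0.2, 0.9]
finger_gap: 0.487
grip_force: 3.0
```

>>> drive_tool(deltas=[[[0,0,0],0],[[0,0,-0.4],0],[[0,0,-0.5],0],[[0,0,-0.5],0],[[0,0,-0.5],0],[[0,0,-0.5],0],[[0,0,-0.5],0],[[0,0,-0.5],0],[[0,0,-0.5],0],[[0,0,-0.5],0],[[0,0,0],0]])

```text
time: 29.8
position: [503.1, -133.6, 49.2]
orientation: [-0.003, 3.141, -0.0]
wrist_force: [1.4, 0.8, 0.7]
finger_gap: 0.491
grip_force: 3.0
```

```bash
python3 - <<'E'
from h import *
from plant import robot
np.set_printoptions(precision=1,suppress=True)
s=robot.capture("side");o=robot.get_obs();print(o["position"],o["wrist_force"],o["finger_gap"])
print(tilt(s,"blue",o["position"],0,150))
E
```

```text
[ 503.2 -133.6   48.9] [2.2 1.  0.8] 0.4879302883707678
[(array([[ 499., -134.,   65.],
       [ 413., -134.,   31.]]), 502.5, np.float64(-111.65914803779027))]
```

Pivoting about 22° up. I'll follow the arc about the foot corner (x≈402).

>>> drive_tool(deltas=[[[0.4,0,-0.5],0],[[0.4,0,-0.5],0],[[0.45,0,-0.45],0],[[0.45,0,-0.45],0],[[0.5,0,-0.4],0],[[0.5,0,-0.4],0],[[0.5,0,-0.35],0],[[0.5,0,-0.35],0],[[0.55,0,-0.3],0],[[0.55,0,-0.3],0],[[0.6,0,-0.25],0],[[0.6,0,-0.25],0],[[0,0,0],0]])

```text
time: 31.15
position: [442.0, -133.7, 93.8]
orientation: [0.002, -3.142, -0.0]
wrist_force: [-0.3, -0.2, -1.5]
finger_gap: 0.489
grip_force: 3.0
```

```bash
python3 - <<'E'
from h import *
from plant import robot
np.set_printoptions(precision=1,suppress=True)
s=robot.capture("side");o=robot.get_obs();print(o["position"],o["wrist_force"],o["finger_gap"])
print(tilt(s,"blue",o["position"],0,150))
E
```

```text
[ 442.4 -133.6   93.6] [-0.   0.2 -0.1] 0.4913770461817178
[(array([[ 440., -134.,  101.],
       [ 388., -134.,   28.]]), 519.0, np.float64(-144.3706697841643))]
```

>>> drive_tool(deltas=[[[0.5,0,-0.15],0],[[0.5,0,-0.15],0],[[0.5,0,-0.1],0],[[0.5,0,-0.1],0],[[0.5,0,-0.1],0],[[0.5,0,-0.1],0],[[0.5,0,0],0],[[0.5,0,0],0],[[0.5,0,0],0],[[0.5,0,0],0],[[0.5,0,0],0],[[0.5,0,0],0],[[0.5,0,0],0],[[0.5,0,0.05],0],[[0.4,0,0.05],0],[[0,0,0],0]])

```text
time: 32.8
position: [368.5, -133.8, 99.6]
orientation: [-0.002, 3.141, -0.0]
wrist_force: [-0.2, 0.5, 1.7]
finger_gap: 0.49
grip_force: 3.0
```

```bash
python3 - <<'E'
from h import *
from plant import robot
np.set_printoptions(precision=1,suppress=True)
s=robot.capture("side");o=robot.get_obs();print(o["position"],o["wrist_force"],o["finger_gap"])
print(tilt(s,"blue",o["position"],0,150))
E
```

```text
[ 368.7 -133.8   99.6] [ 1.  -0.2  1.6] 0.48699851373370456
[(array([[ 370., -134.,  106.],
       [ 339., -134.,   20.]]), 474.5, np.float64(-160.11030656480466))]
```

Foot slid; 20° left. I'll lift slightly, step forward for room and repeat the push with a little more pressure.

>>> drive_tool(deltas=[[[0,0,-0.7],0],[[0,0,-0.8],0],[[-2,0,0],0],[[-2.5,0,0],0],[[-2.5,0,0],0],[[-2,0,0],0],[[0,0,0.7],0],[[0,0,0.6],0],[[0,0,0.2],0],[[0,0,0],0]])

```text
time: 33.85
position: [458.0, -133.6, 99.4]
orientation: [0.002, -3.141, -0.0]
wrist_force: [-0.1, -0.2, -2.2]
finger_gap: 0.486
grip_force: 3.0
```

```bash
python3 - <<'E'
from h import *
from plant import robot
np.set_printoptions(precision=1,suppress=True)
s=robot.capture("side");o=robot.get_obs();print(o["position"],o["wrist_force"],o["finger_gap"])
print(tilt(s,"blue",o["position"],0,150))
E
```

```text
[ 458.2 -133.6   99.6] [ 0.1 -0.2 -2. ] 0.488003515565129
[(array([[ 461., -134.,  106.],
       [ 443., -134.,   17.]]), 408.5, np.float64(-168.23872505594971))]
```

>>> drive_tool(deltas=[[[0,0,0.1],0],[[0.3,0,0.05],0],[[0.4,0,0],0],[[0.4,0,0],0],[[0.4,0,0],0],[[0.4,0,0.05],0],[[0.4,0,0.05],0],[[0.4,0,0],0],[[0,0,0],0]])

```text
time: 34.8
position: [431.1, -133.6, 97.0]
orientation: [0.002, -3.141, -0.0]
wrist_force: [0.7, -0.6, -1.5]
finger_gap: 0.488
grip_force: 3.0
```

```bash
python3 - <<'E'
from h import *
from plant import robot
np.set_printoptions(precision=1,suppress=True)
s=robot.capture("side");o=robot.get_obs();print(o["position"],o["wrist_force"],o["finger_gap"])
print(tilt(s,"blue",o["position"],0,150))
E
```

```text
[ 431.5 -133.6   97. ] [ 0.2 -0.5 -1.1] 0.49079801451151944
[(array([[ 438., -134.,  104.],
       [ 430., -134.,   12.]]), 370.5, np.float64(-174.93662786606563))]
```

>>> drive_tool(deltas=[[[0.3,0,0.05],0],[[0.3,0,0.05],0],[[0.3,0,0.05],0],[[0,0,0.05],0],[[0,0,0],0]])

```text
time: 35.35
position: [422.7, -133.7, 95.1]
orientation: [-0.003, 3.142, -0.0]
wrist_force: [-1.1, -0.8, 2.4]
finger_gap: 0.487
grip_force: 3.0
```

```bash
python3 - <<'E'
from h import *
from plant import robot
np.set_printoptions(precision=1,suppress=True)
s=robot.capture("side");o=robot.get_obs();print(o["position"],o["wrist_force"],o["finger_gap"])
print(tilt(s,"blue",o["position"],0,150))
E
```

```text
[ 422.7 -133.7   95.1] [-2.  -0.   2.9] 0.4876212549668021
[(array([[ 432., -134.,   97.],
       [ 429., -134.,   10.]]), 342.0, np.float64(-178.45684160240617))]
```

Essentially upright and pressing on its end. I'll let it stand free on the mat to settle flush, then regrip firmly and centred.

>>> drive_tool(deltas=[[[0,0,0],0],[[0,0,0],0],[[0,0,0],0],[[0,0,0],0],[[-0.6,0,-0.5],0],[[0,0,0],0]], fingers=0)

```text
time: 36.0
position: [429.8, -133.7, 100.6]
orientation: [-0.003, 3.14, -0.001]
wrist_force: [0.7, 0.4, -0.1]
finger_gap: 0.963
grip_force: 0.0
```

```bash
python3 - <<'E'
from h import *
from plant import robot
np.set_printoptions(precision=1,suppress=True)
s=robot.capture("side");o=robot.get_obs();print(o["position"],o["wrist_force"],o["finger_gap"])
print(tilt(s,"blue",o["position"],0,150))
E
```

```text
[ 429.4 -133.7  100.3] [ 0.4 -1.   0.6] 0.9854011966390438
[(array([[ 429., -134.,   98.],
       [ 426., -134.,    8.]]), 392.5, np.float64(-178.38583116731812))]
```

Standing by itself. I'll regrip at 20 N, lift, and carry it to the blue bin at (650,-121).

>>> drive_tool(deltas=[[[0.2,0,0],0],[[0,0,0],0],[[0,0,0],0],[[0,0,0],0],[[0,0,0],0],[[0,0,0],0],[[0,0,0],0],[[0,0,0],0],[[0,0,0],0]], fingers=1, grip_force=20)

```text
time: 36.95
position: [426.7, -133.7, 100.0]
orientation: [-0.003, 3.142, -0.0]
wrist_force: [0.7, -0.3, -0.4]
finger_gap: 0.491
grip_force: 20.0
```

>>> drive_tool(deltas=[[[0,0,-1],0],[[0,0,-2.5],0],[[0,0,-3],0],[[0,0,-3],0],[[0,0,-2.5],0],[[-2.8,0.15,0],0],[[-2.8,0.15,0],0],[[-2.8,0.15,0],0],[[-2.8,0.15,0],0],[[-2.8,0.15,0],0],[[-2.8,0.15,0],0],[[-2.8,0.15,0],0],[[-2.6,0.15,0],-1],[[0,0,0],0],[[0,0,0],0]])

```text
time: 38.45
position: [648.4, -121.4, 220.0]
orientation: [0.03, -3.141, 0.001]
wrist_force: [-0.5, -0.1, -2.4]
finger_gap: 0.489
grip_force: 20.0
```

```bash
python3 - <<'E'
from h import *
from plant import robot
np.set_printoptions(precision=0,suppress=True)
s=robot.capture("side");c=robot.capture("scene")
o=robot.get_obs();print(o["position"],o["wrist_force"],o["finger_gap"])
print(tilt(s,"blue",o["position"],0,150))
# roll centre by two views of the film blob above the bin; red roll's cap check
def mid(im,xy):
    E=np.array(im["extrinsics"]);q=E[:3,:3].T@(np.array([*xy,180.])-E[:3,3]);u=np.array([im["fx"]*q[0]/q[2]+im["cx"],im["fy"]*q[1]/q[2]+im["cy"]])
    k=min(blobs(mask(im,"blue"),100),key=lambda k:np.linalg.norm(np.array(cv2.minAreaRect(k)[0])-u));return cv2.minAreaRect(k)
a,b=mid(s,o["position"][:2]),mid(c,o["position"][:2]);print(a,b,tri(s,a[0],c,b[0]))
I=[cv2.resize(im["frame"][y:y+150,x:x+130],(390,450),interpolation=cv2.INTER_CUBIC) for im,x,y in((s,280,110),(c,200,150))]
cv2.imwrite("pics/s7.png",np.hstack(I)[:,:,::-1])
E
```

```text
[ 648. -122.  220.] [-1. -1. -2.] 0.485976000996185
[(array([[ 650., -122.,  111.],
       [ 648., -122.,  -38.]]), 1693.0, np.float64(-179.249680009211)), (array([[ 651., -122.,  219.],
       [ 649., -122.,  133.]]), 341.5, np.float64(-178.68256437539347))]
((345.08624267578125, 183.79188537597656), (14.249410629272461, 30.921218872070312), 4.085616588592529) ((236.5, 213.5), (27.0, 13.0), 90.0) (array([ 652., -120.,  175.]), np.float64(1.0626651269524006))
```

Triangulated roll centre is (652,-120), over the bin centre and vertical. Lowering.

>>> drive_tool(deltas=[[[0,0,1],0],[[0,0,2],0],[[0,0,2],0],[[0,0,2],0],[[0,0,2],0],[[0,0,1],0],[[0,0,0.6],0],[[0,0,0.4],0],[[0,0,0.2],0],[[0,0,0.15],0],[[0,0,0.1],0],[[0,0,0],0],[[0,0,0],0]])

```text
time: 39.85
position: [648.8, -121.3, 105.7]
orientation: [-0.03, 3.141, -0.0]
wrist_force: [-1.3, 0.1, -1.3]
finger_gap: 0.492
grip_force: 20.0
```

>>> drive_tool(deltas=[[[0,0,0.05],0],[[0,0,0.05],0],[[0,0,0],0],[[0,0,0],0]])

```text
time: 40.25
position: [649.0, -121.3, 105.1]
orientation: [-0.03, 3.141, -0.0]
wrist_force: [-0.6, 1.5, 5.6]
finger_gap: 0.493
grip_force: 20.0
```

Contact with the floor. I'll ease the grip, open, lift clear and check.

>>> drive_tool(deltas=[[[0,0,0],0],[[0,0,0],0],[[0,0,0],0]], grip_force=3)

```text
time: 40.55
position: [649.0, -121.3, 104.8]
orientation: [-0.03, 3.141, -0.0]
wrist_force: [1.1, 0.7, 4.9]
finger_gap: 0.491
grip_force: 3.0
```

>>> drive_tool(deltas=[[[0,0,0],0],[[0,0,0],0],[[0,0,0],0],[[0,0,0],0],[[0,0,0],0],[[0,0,-1],0],[[0,0,-3],0],[[0,0,-4],0],[[0,0,-4],0],[[3,0,-3],0],[[4,0,0],0],[[4,0,0],0],[[4,0,0],0],[[0,0,0],0],[[0,0,0],0]], fingers=0)

```text
time: 42.05
position: [498.7, -124.2, 255.7]
orientation: [-0.03, 3.139, 0.001]
wrist_force: [-0.0, 0.1, 0.0]
finger_gap: 1.0
grip_force: 0.0
```

```bash
python3 - <<'E'
from h import *
from plant import robot
s=robot.capture("side");c=robot.capture("scene");print(robot.get_obs()["time"],robot.get_obs()["position"])
I=[cv2.resize(im["frame"][y:y+150,x:x+130],(390,450),interpolation=cv2.INTER_CUBIC) for im,x,y in((s,280,160),(c,190,170))]
cv2.imwrite("pics/s8.png",np.hstack(I)[:,:,::-1])
E
```

```text
42.15 [ 499.49436693 -124.06132307  254.99738601]
```

View pics/s8.png

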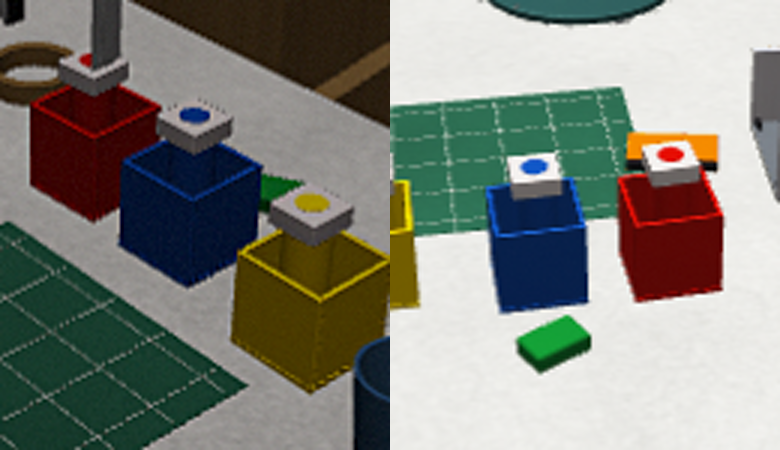

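The red cap at (92,68) and the blue cap at (195,122) each stand level and centred in their own bin. The yellow roll is unmoved at (312,210), and the gripper is clear.

```bash
python3 -c "
from plant import robot
print(robot.finish_job())"
```

```text
the job is handed in; nothing more can be done
None
```

The red and blue rolls are standing upright in their own bins, set down and released; the job was handed in at about 42 s, with no verdict returned.

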